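# Let the hook rail down off its pawl

## Robot

A 7-joint arm with a two-finger parallel gripper is mounted at the origin on the work surface. World frame = base frame: x ahead of the robot, y to its left, z up, the work surface at z = 0. Lengths are in m, angles in rad, forces in N, time in s.
With the tool pointing down it reaches from about 0.425 to 0.875 m from the base axis. Payload 4.7 kg.
Tool frame: the origin (TCP) lies midway between the tips of the shut fingers; the grasp point (between the pads) lies 19 mm behind it (r.hold_point_z is the z of the grasp point in the tool frame, in m); z points along the fingers, y is the line along which they close (so a half turn about z gives the same grasp; the last joint's range is limited). The gripper opens to 87 mm and grips with 3 to 60 N. Pads are 19 mm wide; open, the fingers measure 117 mm over their backs; the gripper's body (75 mm by 190 mm) begins 51 mm behind the grasp point.
Start: joints at [-1.147, 0.321, -0.07, 1.45, 0.023, 1.371, -0.057], TCP at [0.259, 0.596, 0.223] pointing down, gripper open.
Joint ranges: [-2.86, 2.86], [-0.3, 2.09], [-1.38, 1.24], [0.06, 2.45], [-1.56, 4.7], [0.09, 2.05], [-2.69, 2.69]. Speed limits (rad/s): [2.57, 2.57, 3.14, 3.14, 3.14, 3.14, 3.14].

## Interface

Orientations are given as a unit quaternion [w, x, y, z].
In Python, from station import r gives the robot as it stands. The module is installed in compiled form; this text tells all that it offers.
- The arm moves only by the tool arm_command, never from a script. Its argument "commands" is a list of rows, each a list of 3 entries, a list of its own where there are three numbers: the shift along the world's x, y, z in mm, then the turn, a rotation vector about the world's x, y, z in degrees, then the opening, from 0 (shut) to 1 (fully open). In form: [[[tx, ty, tz], [ax, ay, az], claw], ...]. A call has 1 to 10 rows; each row shifts and turns the commanded pose from where the row before left it; what a row does not reach is not made up. A row lasts 1/8 s, in which the tool goes at most 62.5 mm and 10.7 degrees, less where a joint would pass 70% of its speed; a pose out of reach is approached as far as the arm can. A call is refused whole if a number of a shift passes 62.5 or a number of a turn 10.7, either way. A call with a gripper value outside its range is refused whole. The fingers move at their own pace and stop on an object; "grip_force" is the grip in N (left out, the last holds). Time passes only in rows, so rows that do not move let the fingers close. It gives the time, the measured TCP pose, the force, the opening and the grip force at its end, in the units of the state.
- r.get_obs(): the state, without advancing time (a new reading comes with each control period).
- r.grab_frame(name): name is "scene" or "top" or "wrist"; returns (picture, depth): 384x512x3 uint8, blue, green, red; 384x512 float32, m along the optical axis (not along the pixel's ray), 0 where there is no reading.
- r.camera_info(name): a dict with "mtx" (3x3 intrinsics, pixels), "position" and "orientation" of the camera in the world. Camera axes: x right, y down, z forward; pixel columns grow to the right and rows downward; lengths in m; the calibration is good to about 2 mm. The wrist camera is an equidistant fisheye: a pixel r from the principal point sees the ray r / f radians off the axis. A picture is of the moment at which its call begins: read the wrist's pose just before it. camera_info takes no time and is no camera call; for the wrist camera it gives the pose at the moment of the call.
- r.hand_in(): hands the job in; it is judged then, once.
The state is a dict: "t": time; "joint_positions": joint angles; "dq": joint speeds; "effort": joint torques, N m; "eef_pos": TCP position; "eef_rot": TCP orientation; "force": force on the tool from outside, world axes, zero at the start; "torque": the same for the moment, N m; "width": finger opening in m; "gripper_force": force on a finger pad.
Only numpy, scipy, OpenCV 4.12 (cv2) and the standard library are available. Lean on these libraries where they do the work, as an engineer would, in place of code of your own. Each camera call takes 0.05 s, during which the arm holds its last target. There are 200 camera calls.

## Task

Closing time at the stall: let the raised hook rail down with the hoist's crank until it rests on its stop. Throw the pawl's tumbler weight over, wind up a touch so that the pawl drops out, then let the crank turn back slowly under the load without ever letting it run, and set the rail down gently without forcing the crank. Finally throw the tumbler back so that the pawl lies in the wheel again, let go of everything, and do not handle the rail itself or disturb the things lying about.

Things in the scene. Friction and masses are not known exactly. Their poses are not given: they have to be found in the camera images.
- hoist: Fixed grey rack hoist, base plate 220 x 200 x 12 mm, yaw up to 0.3 rad. Origin on the table right below the crank shaft; frame z up, +x away from the robot and +y left at yaw 0. All offsets in these notes are (x, y, z) mm in this frame. 8 mm bearing plate at y -8 to 0, top 225 high; rack and pinion at y = 80; square mast 390 tall at (62, 80).
- axle (a point): Point (0, -120, 150) on the crank shaft's line, which runs along the hoist's y. On the shaft, right to left: wooden handle, crank arm (y -64 to -72), 16-tooth ratchet wheel 104 mm in diameter (y = -30), pinion of 30 mm radius (1 rad of crank moves the rail 30 mm).
- grip_mid (a point): Middle of the wooden crank handle, a freely spinning sleeve 26 mm thick, 90 mm long, level along the hoist's y. At crank value q it is at (80 sin(q - 0.4), -122, 150 + 80 cos(q - 0.4)). As it spins, a gripper on it can point down all the way round. The load pushes it the lowering way with 5 to 9 N.
- crank (a joint): Crank angle (rad), 0 at the start; + lets the rail down (top of the wheel goes to +x), - winds up; range -1.2 to 4.2. Unheld with the pawl out it runs away. The rail touches its stop somewhere between 1.6 and 2.95, unknown each time, and settles 0.12 to 0.2 lower. Felt at the handle: the load that pushed it the lowering way fades to nothing, then the crank resists.
- pawl (a joint): Pawl angle (rad) about its pin at (55, -30, 212): 0 = tip fully in the wheel, about 0.17 = on a tooth crest, 0.4 = right out. The pawl is 50 mm long, from the pin towards -x to the top of the wheel. While it bears the load it is jammed in; with the tumbler over, winding up by about 0.05 to 0.1 rad frees it and it swings out.
- tumbler (a joint): Angle (rad) of the pawl's tumbler weight relative to the pawl, about the same pin: 0 = leaning to -x (presses the pawl into the wheel), 1.2 = leaning to +x (pulls the pawl out once it is not jammed). Upright at 0.6 with the pawl in, 0.2 with it out. Push it (1 to 2 N) only past upright; it falls the rest slowly by itself. Pressing on at the end would pry the pawl out.
- ball (a point): Centre of the tumbler's steel ball, 34 mm across, on a 10 mm rod, 65 mm from the pin at (55, -30, 212). At the start near (18, -30, 266); thrown over with the pawl still jammed near (92, -30, 266); with the pawl out near (110, -30, 247). Shut fingers can push it along x.
- rail: Hook rail, 1.4 to 2.3 kg: rack, slide and a 300 mm dark wooden bar with five bent hooks and carded stock, standing out to +y. Origin at the rack's foot, (40, 80, 140) at the start; bar 172 mm higher at x 92, y 55 to 355. Moves only up and down, geared to the crank. Its stop is a springy rubber buffer (4 N/mm) on a block clamped to the mast, 48 to 88 mm below the foot.
- crate_lid: Fixed teak crate lid 300 x 220 x 22 mm on the table to the right of the hoist, with bystanders on it; origin on the table below its middle.
- valve_tool: Bystander: brass four-way valve tool, a flat cross 75 x 75 x 16 mm, lying on the crate lid; origin in the middle of its underside.
- adapter0: Bystander: orange plastic adapter, stepped cylinder 26 mm wide, 32 mm tall, standing on the crate lid; origin in the middle of its underside.
- adapter1: Bystander: a second orange plastic adapter like adapter0, standing on the crate lid; origin in the middle of its underside.
- valve_stem: Bystander: green rubber valve stem, 32 mm wide foot, 62 mm tall, standing on the crate lid; origin in the middle of its underside.
- gauge: Bystander: steel pencil tyre gauge, about 160 mm long, 19 mm thick, lying on the crate lid; origin in the middle of its underside.
- puller: Bystander: chrome valve stem puller with black handle, 190 mm long, 16 mm thick, lying on the table below the hook rail; origin in the middle of its underside.
- cap_tin: Bystander: round closed aluminium tin, 74 mm wide, 42 mm tall, on the table in front of the hoist; origin in the middle of its underside.

How it is judged:
By the outcome, as a careful person would: the job done as asked, in the order asked, and still so for the second after the job is handed in, with the robot touching nothing.
It also fails if it takes over 72 s, if anything falls off the work surface, if the arm or the gripper's body presses on something with over 40 N, if the wrist force passes 120 N, or if a joint passes its speed limit or range.

## Working session

There is one attempt and no reset: what is moved stays moved. The work goes in short steps, Python scripts to look and compute and a tool call to move; the robot and the scene stay as the last step left them, time stands still between calls to the robot, and variables do not carry over. Pictures are saved under pics/ and viewed, at most 10 in all, crops included, and the job is handed in when it is done.

Besides the shell and the picture viewer there is one more tool, called after "Emit:" as a command line: name --argument value ..., lists and objects as JSON in quotes. arm_command: Moves the arm, as the interface text tells. Its arguments: {"type":"object","properties":{"commands":{"type":"array","items":{"type":"array"}},"grip_force":{"type":"number"}},"required":["commands"]}

```bash
mkdir -p pics
cat > h.py <<'E'
import numpy as np,cv2
from station import r
from scipy.spatial.transform import Rotation as R
def quat(q): return R.from_quat([q[1],q[2],q[3],q[0]])
def pts(name):
    im,d=r.grab_frame(name);c=r.camera_info(name);K=np.array(c["mtx"])
    v,u=np.mgrid[0:384,0:512]
    P=np.stack([(u-K[0,2])/K[0,0]*d,(v-K[1,2])/K[1,1]*d,d],-1)
    W=quat(c["orientation"]).apply(P.reshape(-1,3)).reshape(384,512,3)+np.array(c["position"])
    W[d==0]=np.nan
    return im,d,W
E
python3 - <<'E'
from h import *
o=r.get_obs();print(o)
for n in("scene","top"):
    im,d,W=pts(n);np.savez(n,im=im,W=W);print(n,r.camera_info(n))
    cv2.imwrite(f"pics/{n}0.png",im)
a=cv2.imread("pics/scene0.png");b=cv2.imread("pics/top0.png")
E
```

```text
{'t': 0.0, 'joint_positions': array([-1.14691816,  0.32183918, -0.07013799,  1.45168698,  0.0225977 ,
        1.37076167, -0.0569059 ]), 'dq': array([ 0.00037018,  0.00133418,  0.00039181, -0.00026391, -0.00141622,
        0.000497  ,  0.00170954]), 'effort': array([ 4.60140018e-04, -4.91298938e+01, -4.03770916e-01, -3.12519801e+01,
       -6.39267359e-02,  4.39499435e-02,  2.02020183e-04]), 'eef_pos': array([0.25875934, 0.59567649, 0.22144539]), 'eef_rot': array([-1.55725429e-04,  2.03421748e-01,  9.79090743e-01, -9.40771312e-04]), 'force': array([ 0.44028299,  0.69144193, -0.44503888]), 'torque': array([ 0.0171291 , -0.0211183 , -0.00774664]), 'gripper_force': 0.0, 'width': 0.08727898347288232}
scene {'mtx': array([[408.4742617 ,   0.        , 248.11064888],
       [  0.        , 408.4742617 , 190.3118446 ],
       [  0.        ,   0.        ,   1.        ]]), 'position': array([ 1.31702925, -0.49916745,  0.82095354]), 'orientation': array([-0.408737  ,  0.76201729,  0.44679218, -0.22943507])}
top {'mtx': array([[422.9041973 ,   0.        , 250.42936221],
       [  0.        , 422.9041973 , 189.25453126],
       [  0.        ,   0.        ,   1.        ]]), 'position': array([ 0.4321069 , -0.03353533,  1.34384813]), 'orientation': array([-0.0310335 ,  0.71623748, -0.6967815 ,  0.02315892])}
```

View pics/scene0.png

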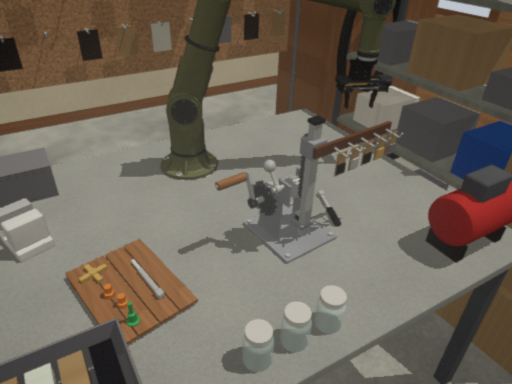

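View pics/top0.png

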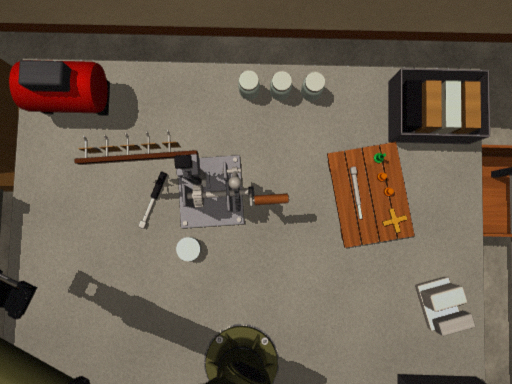

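The scene shows the hoist mid-table, with the handle at scene (232,181) and top (270,199), and the ball at scene (270,165) and top (235,183). The base plate spans top (180–244, 155–226). The tin is at top (188,249) and the crate lid at top (370,195).

Run:
```python
from h import *
t=np.load("top.npz");s=np.load("scene.npz")
def rep(n,W,m):
    P=W[m];P=P[~np.isnan(P[:,0])];print(n,len(P),np.round(np.median(P,0),4),np.round(P.min(0),3),np.round(P.max(0),3));return P
for nm,f,box in(("top",t,(245,190,300,210)),("scene",s,(210,168,252,192))):
    W=f["W"];hsv=cv2.cvtColor(f["im"],cv2.COLOR_BGR2HSV)
    m=(hsv[...,0]<18)&(hsv[...,1]>110)&(W[...,2]>.1)
    b=np.zeros(m.shape,bool);b[box[1]:box[3],box[0]:box[2]]=1
    P=rep(nm+" handle",W,m&b)
    c=P.mean(0);v=np.linalg.svd(P-c)[2][0];print(c,v,(P-c)@v@np.ones(1) if 0 else (((P-c)@v).min(),((P-c)@v).max()))
# base plate
W=t["W"];z=W[...,2]
b=np.zeros(z.shape,bool);b[148:235,170:252]=1
hsv=cv2.cvtColor(t["im"],cv2.COLOR_BGR2HSV)
m=b&(z>.007)&(z<.018);P=rep("plate",W,m)
rect=cv2.minAreaRect((P[:,:2]*1000).astype(np.float32));print(rect,cv2.boxPoints(rect))
# ball
for nm,f,box in(("top",t,(222,170,248,196)),("scene",s,(260,156,280,174))):
    W=f["W"];b=np.zeros(z.shape,bool);b[box[1]:box[3],box[0]:box[2]]=1
    P=rep(nm+" ball",W,b&(W[...,2]>.245))
    A=np.c_[2*P,np.ones(len(P))];x=np.linalg.lstsq(A,(P**2).sum(1),rcond=None)[0];print(x[:3],np.sqrt(x[3]+x[:3]@x[:3]))
im=np.hstack([cv2.resize(t["im"][140:240,165:300],None,fx=3,fy=3),cv2.resize(s["im"][100:260,205:345],None,fx=2.6,fy=2.6)[:300]])
cv2.imwrite("pics/crop0.png",im);print(im.shape)
```

```text
top handle 320 [ 0.4934 -0.0747  0.2339] [ 0.479 -0.12   0.224] [ 0.507 -0.03   0.242]
[ 0.49339454 -0.07475079  0.23350326] [-0.09368872  0.99558461 -0.00580533] (np.float64(-0.045787654042390165), np.float64(0.045200618401754704))
scene handle 209 [ 0.5049 -0.0764  0.2336] [ 0.49  -0.117  0.224] [ 0.513 -0.031  0.239]
[ 0.50394569 -0.07610169  0.23281192] [ 0.09119089 -0.9958041  -0.00764282] (np.float64(-0.04599944363591015), np.float64(0.04096232680684565))
plate 2194 [0.4841 0.0984 0.0107] [ 0.409 -0.016  0.007] [0.643 0.228 0.018]
((519.236572265625, 109.13898468017578), (230.0122833251953, 213.22439575195312), 9.991436004638672) [[387.47733  194.1806  ]
 [424.47195  -15.809977]
 [650.99585   24.097366]
 [614.0012   234.08795 ]]
top ball 135 [0.531  0.0213 0.2755] [0.516 0.004 0.263] [0.548 0.038 0.285]
[0.53120477 0.0212383  0.26564809] 0.015792498804280353
scene ball 133 [0.5437 0.018  0.2716] [0.522 0.005 0.248] [0.553 0.034 0.282]
[0.53502375 0.02293233 0.26495039] 0.01657740692273979
(300, 769, 3)
```

View pics/crop0.png

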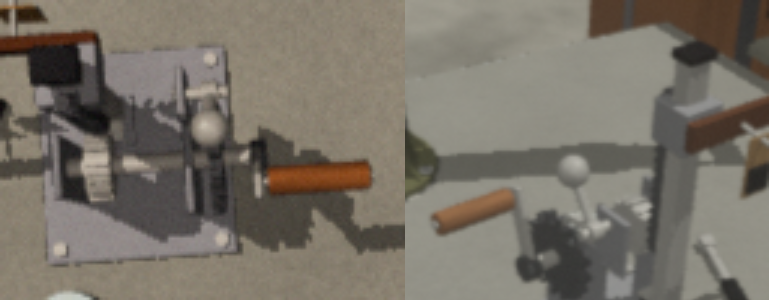

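Emit:
arm_command --commands '[[[5, -10, 10], [0, 0, -1], 0], [[13, -34, 22], [0, 0, -3.6], 0], [[13, -34, 22], [0, 0, -3.6], 0], [[13, -34, 22], [0, 0, -3.6], 0], [[13, -34, 22], [0, 0, -3.6], 0], [[13, -34, 22], [0, 0, -3.6], 0], [[13, -34, 22], [0, 0, -3.6], 0], [[13, -34, 22], [0, 0, -3.6], 0], [[13, -34, 22], [0, 0, -3.6], 0], [[13, -34, 10], [0, 0, -3.6], 0]]' --grip_force 30

```text
t: 1.35
eef_pos: [0.3818, 0.2782, 0.4204]
eef_rot: [0.0, 0.478, 0.878, 0.001]
force: [-0.4, -0.2, -0.4]
width: 0.0019
gripper_force: 0.0
```

Emit:
arm_command --commands '[[[13, -34, 0], [0, 0, -3.6], 0], [[13, -34, 0], [0, 0, -3.6], 0], [[13, -34, 0], [0, 0, -3.6], 0], [[13, -34, 0], [0, 0, -3.6], 0], [[13, -34, 0], [0, 0, -3.6], 0], [[13, -34, 0], [0, 0, -3.6], 0], [[13, -34, 0], [0, 0, -3.6], 0], [[10, -20, 0], [0, 0, -2.5], 0], [[3, -4, 0], [0, 0, 0], 0], [[0, 0, 0], [0, 0, 0], 0]]'

```text
t: 2.6
eef_pos: [0.4849, 0.0191, 0.4182]
eef_rot: [-0.0, 0.672, 0.74, -0.0]
force: [-0.6, -0.9, -0.1]
width: 0.0005
gripper_force: 0.0
```

Emit:
arm_command --commands '[[[0, 0, -26], [0, 0, 0], 0], [[0, 0, -35], [0, 0, 0], 0], [[0, 0, -35], [0, 0, 0], 0], [[0, 0, -30], [0, 0, 0], 0], [[0, -1, -20], [0, 0, 0], 0], [[0, 0, -10], [0, 0, 0], 0], [[6, 0, 0], [0, 0, 0], 0], [[6, 1, 0], [0, 0, 0], 0], [[6, 0, 0], [0, 0, 0], 0], [[6, 1, 0], [0, 0, 0], 0]]'

```text
t: 3.85
eef_pos: [0.508, 0.019, 0.2633]
eef_rot: [-0.001, 0.673, 0.74, -0.001]
force: [-13.6, -1.6, 12.8]
width: 0.0005
gripper_force: 6.8
```

Emit:
arm_command --commands '[[[6, 0, 0], [0, 0, 0], 0], [[6, 1, 0], [0, 0, 0], 0], [[5, 0, 0], [0, 0, 0], 0], [[5, 1, 0], [0, 0, 0], 0], [[4, 0, 0], [0, 0, 0], 0], [[4, 1, 0], [0, 0, 0], 0], [[0, 0, 0], [0, 0, 0], 0]]'

```text
t: 4.72
eef_pos: [0.5394, 0.0223, 0.2623]
eef_rot: [0.0, 0.673, 0.74, -0.0]
force: [-0.4, 0.8, -0.6]
width: 0.0001
gripper_force: 0.1
```

```bash
cat > ball.py <<'E'
from h import *
import sys
im,d,W=pts("scene");cv2.imwrite(f"pics/{sys.argv[1]}.png",cv2.resize(im[90:270,190:350],None,fx=3,fy=3))
y=np.array([-.0924,.9957]);x=np.array([.9957,.0924]);O=np.array([.513,.050])
L=np.stack([(W[...,:2]-O)@x,(W[...,:2]-O)@y,W[...,2]],-1)*1000
m=(abs(L[...,1]+30)<22)&(L[...,2]>235)&(L[...,0]>-60)&(L[...,0]<150)&(L[...,2]<320)
hsv=cv2.cvtColor(im,cv2.COLOR_BGR2HSV)
n,l,st,c=cv2.connectedComponentsWithStats(m.astype(np.uint8))
for i in range(1,n):
    if st[i,4]>15: P=L[l==i];print(st[i],np.round(P.min(0)),np.round(P.max(0)),np.round(np.median(P,0)))
o=r.get_obs();e=o["eef_pos"];print("tcp local",(e[:2]-O)@x*1e3,(e[:2]-O)@y*1e3,e[2]*1e3,o["force"],o["t"])
E
python3 ball.py s1
```

```text
[265 151  19  32 329] [ 11. -46. 235.] [ 71. -16. 319.] [ 42. -38. 287.]
tcp local 23.48052286219985 -30.051040999877557 262.3735238025218 [ 0.00311679 -0.07947345  0.10238531] 4.775
```

View pics/s1.png

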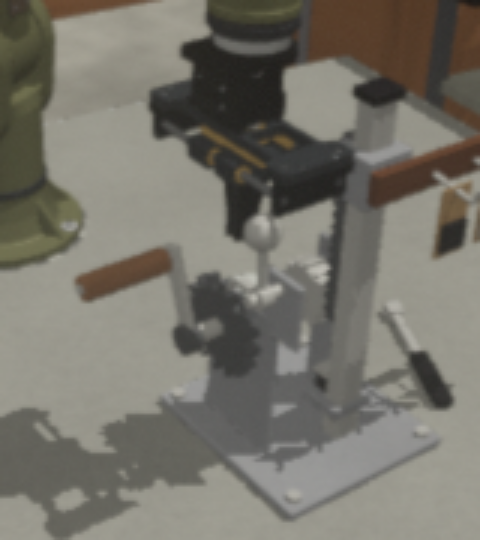

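The ball stands about upright at crop (262,232), in front of the fingers. I'll nudge it a little further.

Emit:
arm_command --commands '[[[3, 0, 0], [0, 0, 0], 0], [[3, 1, 0], [0, 0, 0], 0], [[2, 0, 0], [0, 0, 0], 0], [[0, 0, 0], [0, 0, 0], 0], [[0, 0, 0], [0, 0, 0], 0]]'

```text
t: 5.4
eef_pos: [0.547, 0.0232, 0.2626]
eef_rot: [0.0, 0.673, 0.74, -0.0]
force: [0.5, -0.1, -0.3]
width: 0.0008
gripper_force: 0.0
```

```bash
python3 ball.py s2
```

```text
[267 152  21  32 347] [ 20. -46. 235.] [ 82. -16. 319.] [ 48. -38. 285.]
tcp local 31.3483298921323 -29.85598133925262 262.5931529615534 [ 0.02538206 -0.54839498 -0.73483629] 5.45
```

Emit:
arm_command --commands '[[[-12, -1, 0], [0, 0, 0], 0], [[-18, -2, 10], [0, 0, 0], 0], [[0, 0, 30], [0, 0, 0], 0], [[0, -5, 30], [0, 0, 0], 0.5], [[-5, -20, 0], [0, 0, 0], 1], [[-8, -30, 0], [0, 0, 0], 1], [[-8, -30, 0], [0, 0, 0], 1], [[-3, -9, 0], [0, 0, 0], 1], [[0, 0, 0], [0, 0, 0], 1]]'

```text
t: 6.58
eef_pos: [0.4925, -0.074, 0.3322]
eef_rot: [-0.0, 0.673, 0.739, 0.0]
force: [0.4, 0.5, 0.6]
width: 0.0525
gripper_force: 0.0
```

```bash
python3 ball.py s3
```

```text
[280 172  15  14 149] [ 69. -46. 235.] [111. -14. 283.] [100. -35. 271.]
tcp local -31.44554570304086 -120.508858563504 332.21359267257105 [1.11616207 0.36661302 0.13468612] 6.625
```

View pics/s3.png

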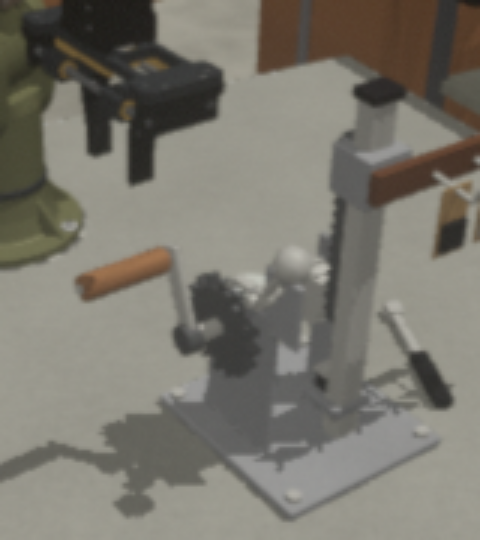

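The ball has fallen over to +x, at crop (290,265), and the handle is free at (125,272). Next I grasp the handle.

Emit:
arm_command --commands '[[[0, 0, -15], [0, 0, 0], 1], [[0, 0, -30], [0, 0, 0], 1], [[0, 0, -30], [0, 0, 0], 1], [[0, 0, -30], [0, 0, 0], 1], [[0, 0, -16], [0, 0, 0], 1], [[0, 0, -6], [0, 0, 0], 1], [[0, 0, 0], [0, 0, 0], 0.3], [[0, 0, 0], [0, 0, 0], 0], [[0, 0, 0], [0, 0, 0], 0], [[0, 0, 0], [0, 0, 0], 0]]' --grip_force 35

```text
t: 7.88
eef_pos: [0.4933, -0.0738, 0.206]
eef_rot: [0.0, 0.673, 0.74, 0.0]
force: [-0.0, -0.2, 0.0]
width: 0.0551
gripper_force: 0.0
```

```bash
cat > st.py <<'E'
from h import *
o=r.get_obs();y=np.array([-.0924,.9957]);x=np.array([.9957,.0924]);O=np.array([.513,.050])
e=o["eef_pos"];lx,ly,lz=(e[:2]-O)@x*1e3,(e[:2]-O)@y*1e3,e[2]*1e3+19
q=np.arctan2(lx,lz-150)+.4;f=o["force"];fx=f[:2]@x;a=q-.4
print("t",o["t"],"loc",np.round([lx,ly,lz],1),"R",np.hypot(lx,lz-150),"q",q,"F",np.round(f,1),"tang(+lowering)",fx*np.cos(a)-f[2]*np.sin(a),"rad",fx*np.sin(a)+f[2]*np.cos(a),"w",o["width"],o["gripper_force"])
E
python3 st.py
```

```text
t 7.875 loc [ -31.1 -121.5  225. ] R 81.2210543659091 q 0.007194257727782261 F [-0.  -0.2  0. ] tang(+lowering) -0.014365284964847506 rad 0.047082262034008976 w 0.05511982798944773 0.0
```

Emit:
arm_command --commands '[[[0, 0, -1], [0, 0, 0], 0], [[0, 0, 0], [0, 0, 0], 0], [[0, 0, 0], [0, 0, 0], 0], [[0, 0, 0], [0, 0, 0], 0]]'

```text
t: 8.38
eef_pos: [0.4933, -0.0738, 0.2046]
eef_rot: [0.0, 0.673, 0.74, 0.0]
force: [0.8, -0.1, -1.6]
width: 0.0253
gripper_force: 35.0
```

```bash
python3 st.py
```

```text
t 8.375 loc [ -31.  -121.4  223.6] R 79.83837304810625 q 0.0009926050155094068 F [ 0.8 -0.1 -1.6] tang(+lowering) 0.08866015631711743 rad -1.731721721935017 w 0.02525963199742742 34.999936167150736
```

Emit:
arm_command --commands '[[[-2.1, -0.2, -0.9], [0, 0, 0], 0], [[-2.1, -0.2, -1.0], [0, 0, 0], 0], [[-2.1, -0.2, -1.1], [0, 0, 0], 0], [[-2.1, -0.2, -1.2], [0, 0, 0], 0], [[0, 0, 0], [0, 0, 0], 0], [[0, 0, 0], [0, 0, 0], 0]]'

```text
t: 9.12
eef_pos: [0.4866, -0.0744, 0.2013]
eef_rot: [0.002, 0.673, 0.74, 0.002]
force: [6.2, 0.7, -0.7]
width: 0.0246
gripper_force: 35.0
```

```bash
python3 st.py; python3 ball.py s4
```

```text
t 9.125 loc [ -37.8 -121.4  220.3] R 79.86304008128702 q -0.09351387908582842 F [ 6.2  0.7 -0.7] tang(+lowering) 5.1662333397312725 rad -3.541768630367511 w 0.02455848469169941 35.00524688512087
[284 181  15  13 141] [ 90. -46. 236.] [130. -16. 264.] [118. -36. 254.]
tcp local -37.83055738710706 -121.43232914628908 201.31597350317793 [ 5.86155753  0.76945426 -0.45918079] 9.175
```

View pics/s4.png

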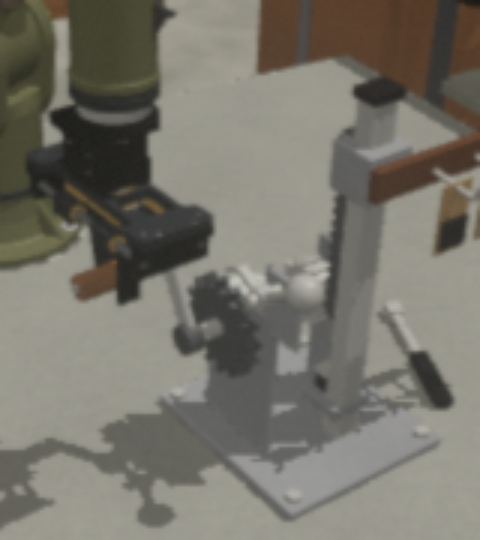

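The ball is lower and further out, at crop (305,293), so the pawl is out, and the handle carries about 5 N. Now the slow lowering.

```bash
cat > rows.py <<'E'
import numpy as np,sys
q,dq,n=float(sys.argv[1]),float(sys.argv[2]),int(sys.argv[3])
def p(q):
    a=q-.4;lx=80*np.sin(a);return np.round([.9957*lx,.0924*lx,80*np.cos(a)],1)
for k in range(n):
    print("q->%.3f"%(q+dq*(k+1)),(np.round(p(q+dq*(k+1))-p(q+dq*k),1)+0).tolist())
E
python3 rows.py -.115 .04 42
```

```text
q->-0.075 [2.8, 0.2, 1.5]
q->-0.035 [2.8, 0.3, 1.4]
q->0.005 [2.9, 0.3, 1.3]
q->0.045 [3.0, 0.2, 1.2]
q->0.085 [3.0, 0.3, 1.1]
q->0.125 [3.1, 0.3, 0.9]
q->0.165 [3.1, 0.3, 0.8]
q->0.205 [3.1, 0.3, 0.7]
q->0.245 [3.1, 0.3, 0.5]
q->0.285 [3.2, 0.3, 0.5]
q->0.325 [3.1, 0.2, 0.3]
q->0.365 [3.2, 0.3, 0.2]
q->0.405 [3.2, 0.3, 0.0]
q->0.445 [3.2, 0.3, -0.1]
q->0.485 [3.2, 0.3, -0.2]
q->0.525 [3.1, 0.3, -0.3]
q->0.565 [3.2, 0.3, -0.5]
q->0.605 [3.1, 0.3, -0.6]
q->0.645 [3.1, 0.3, -0.7]
q->0.685 [3.1, 0.3, -0.8]
q->0.725 [3.0, 0.3, -1.0]
q->0.765 [3.0, 0.2, -1.1]
q->0.805 [3.0, 0.3, -1.2]
q->0.845 [2.9, 0.3, -1.3]
q->0.885 [2.8, 0.2, -1.4]
q->0.925 [2.8, 0.3, -1.6]
q->0.965 [2.7, 0.3, -1.6]
q->1.005 [2.7, 0.2, -1.8]
q->1.045 [2.6, 0.2, -1.9]
q->1.085 [2.5, 0.3, -1.9]
q->1.125 [2.4, 0.2, -2.1]
q->1.165 [2.4, 0.2, -2.2]
q->1.205 [2.2, 0.2, -2.3]
q->1.245 [2.2, 0.2, -2.3]
q->1.285 [2.0, 0.2, -2.4]
q->1.325 [2.0, 0.2, -2.6]
q->1.365 [1.9, 0.2, -2.5]
q->1.405 [1.7, 0.1, -2.7]
q->1.445 [1.7, 0.2, -2.7]
q->1.485 [1.5, 0.1, -2.8]
q->1.525 [1.5, 0.2, -2.9]
q->1.565 [1.3, 0.1, -2.9]
```

Emit:
arm_command --commands '[[[2.8, 0.2, 1.5], [0, 0, 0], 0], [[2.8, 0.3, 1.4], [0, 0, 0], 0], [[2.9, 0.3, 1.3], [0, 0, 0], 0], [[3.0, 0.2, 1.2], [0, 0, 0], 0], [[3.0, 0.3, 1.1], [0, 0, 0], 0], [[3.1, 0.3, 0.9], [0, 0, 0], 0], [[3.1, 0.3, 0.8], [0, 0, 0], 0], [[3.1, 0.3, 0.7], [0, 0, 0], 0], [[3.1, 0.3, 0.5], [0, 0, 0], 0], [[3.2, 0.3, 0.5], [0, 0, 0], 0]]'

```text
t: 10.42
eef_pos: [0.5163, -0.0716, 0.2103]
eef_rot: [0.001, 0.673, 0.74, 0.001]
force: [6.6, -0.4, -4.7]
width: 0.0249
gripper_force: 35.0
```

```bash
python3 st.py
```

```text
t 10.425 loc [  -8.  -121.4  229.3] R 79.73007275318666 q 0.29970887567314436 F [ 6.6 -0.4 -4.7] tang(+lowering) 6.007449024164823 rad -5.335411136181989 w 0.024948924636952828 34.98717561364174
```

Emit:
arm_command --commands '[[[3.1, 0.2, 0.1], [0, 0, 0], 0], [[3.2, 0.3, -0.1], [0, 0, 0], 0], [[3.2, 0.3, -0.2], [0, 0, 0], 0], [[3.2, 0.3, -0.3], [0, 0, 0], 0], [[3.2, 0.3, -0.3], [0, 0, 0], 0], [[3.1, 0.3, -0.3], [0, 0, 0], 0], [[3.2, 0.3, -0.5], [0, 0, 0], 0], [[3.1, 0.3, -0.6], [0, 0, 0], 0], [[3.1, 0.3, -0.7], [0, 0, 0], 0], [[3.1, 0.3, -0.8], [0, 0, 0], 0]]'

```text
t: 11.68
eef_pos: [0.5482, -0.0686, 0.2068]
eef_rot: [0.002, 0.673, 0.74, 0.001]
force: [7.4, 0.4, -2.9]
width: 0.025
gripper_force: 35.0
```

```bash
python3 st.py
```

```text
t 11.675 loc [  24.1 -121.3  225.8] R 79.53987365074408 q 0.7072423932591214 F [ 7.4  0.4 -2.9] tang(+lowering) 7.946507401632492 rad -0.5502935788442298 w 0.024984306363370606 34.99076457694173
```

Emit:
arm_command --commands '[[[3.0, 0.3, -1.0], [0, 0, 0], 0], [[3.0, 0.2, -1.1], [0, 0, 0], 0], [[3.0, 0.3, -1.2], [0, 0, 0], 0], [[2.9, 0.3, -1.3], [0, 0, 0], 0], [[2.8, 0.2, -1.4], [0, 0, 0], 0], [[2.8, 0.3, -1.6], [0, 0, 0], 0], [[2.7, 0.3, -1.6], [0, 0, 0], 0], [[2.7, 0.2, -1.8], [0, 0, 0], 0], [[2.6, 0.2, -1.9], [0, 0, 0], 0], [[2.5, 0.3, -1.9], [0, 0, 0], 0]]'

```text
t: 12.92
eef_pos: [0.5757, -0.0659, 0.1913]
eef_rot: [0.001, 0.673, 0.74, 0.001]
force: [7.6, -0.3, -5.4]
width: 0.0249
gripper_force: 35.0
```

```bash
python3 st.py
```

```text
t 12.925 loc [  51.8 -121.2  210.3] R 79.4425832128713 q 1.1094592006109298 F [ 7.6 -0.3 -5.4] tang(+lowering) 9.25776874760203 rad 0.790548729390002 w 0.024906419219694963 34.98122300952673
```

Emit:
arm_command --commands '[[[2.4, 0.2, -2.1], [0, 0, 0], 0], [[2.4, 0.2, -2.2], [0, 0, 0], 0], [[2.2, 0.2, -2.3], [0, 0, 0], 0], [[2.2, 0.2, -2.3], [0, 0, 0], 0], [[2.0, 0.2, -2.4], [0, 0, 0], 0], [[2.0, 0.2, -2.6], [0, 0, 0], 0], [[1.9, 0.2, -2.5], [0, 0, 0], 0], [[1.7, 0.1, -2.7], [0, 0, 0], 0], [[1.7, 0.2, -2.7], [0, 0, 0], 0], [[1.5, 0.1, -2.8], [0, 0, 0], 0]]'

```text
t: 14.18
eef_pos: [0.5952, -0.0641, 0.166]
eef_rot: [0.001, 0.673, 0.74, 0.0]
force: [6.5, -0.3, -8.7]
width: 0.0249
gripper_force: 35.0
```

```bash
python3 st.py; python3 rows.py 1.485 .025 70
```

```text
t 14.175 loc [  71.3 -121.2  185. ] R 79.3988738751654 q 1.514502071303641 F [ 6.5 -0.3 -8.7] tang(+lowering) 10.618545358630815 rad 1.9425887050555417 w 0.024893025904955183 34.972512759268284
q->1.510 [0.9, 0.1, -1.8]
q->1.535 [0.9, 0.1, -1.8]
q->1.560 [0.8, 0.1, -1.9]
q->1.585 [0.8, 0.0, -1.8]
q->1.610 [0.7, 0.1, -1.9]
q->1.635 [0.7, 0.1, -1.8]
q->1.660 [0.6, 0.0, -1.9]
q->1.685 [0.6, 0.1, -1.9]
q->1.710 [0.6, 0.0, -2.0]
q->1.735 [0.5, 0.1, -1.9]
q->1.760 [0.4, 0.0, -2.0]
q->1.785 [0.4, 0.1, -1.9]
q->1.810 [0.3, 0.0, -2.0]
q->1.835 [0.3, 0.0, -2.0]
q->1.860 [0.3, 0.0, -2.0]
q->1.885 [0.2, 0.1, -1.9]
q->1.910 [0.1, 0.0, -2.0]
q->1.935 [0.1, 0.0, -2.0]
q->1.960 [0.1, 0.0, -2.0]
q->1.985 [-0.1, 0.0, -2.0]
q->2.010 [0.0, 0.0, -2.0]
q->2.035 [-0.1, 0.0, -2.0]
q->2.060 [-0.2, 0.0, -2.0]
q->2.085 [-0.2, -0.1, -2.0]
q->2.110 [-0.2, 0.0, -2.0]
q->2.135 [-0.3, 0.0, -2.0]
q->2.160 [-0.4, 0.0, -1.9]
q->2.185 [-0.4, -0.1, -2.0]
q->2.210 [-0.4, 0.0, -2.0]
q->2.235 [-0.5, -0.1, -1.9]
q->2.260 [-0.6, 0.0, -1.9]
q->2.285 [-0.5, -0.1, -1.9]
q->2.310 [-0.7, 0.0, -1.9]
q->2.335 [-0.7, -0.1, -1.9]
q->
[... 303 characters left out ...]

q->2.635 [-1.2, -0.1, -1.6]
q->2.660 [-1.2, -0.1, -1.6]
q->2.685 [-1.3, -0.1, -1.5]
q->2.710 [-1.3, -0.1, -1.5]
q->2.735 [-1.4, -0.2, -1.5]
q->2.760 [-1.4, -0.1, -1.4]
q->2.785 [-1.4, -0.1, -1.4]
q->2.810 [-1.5, -0.2, -1.3]
q->2.835 [-1.5, -0.1, -1.3]
q->2.860 [-1.5, -0.1, -1.3]
q->2.885 [-1.6, -0.2, -1.3]
q->2.910 [-1.6, -0.1, -1.2]
q->2.935 [-1.6, -0.2, -1.1]
q->2.960 [-1.6, -0.1, -1.1]
q->2.985 [-1.7, -0.2, -1.1]
q->3.010 [-1.7, -0.2, -1.1]
q->3.035 [-1.8, -0.1, -1.0]
q->3.060 [-1.7, -0.2, -0.9]
q->3.085 [-1.8, -0.1, -0.9]
q->3.110 [-1.8, -0.2, -0.9]
q->3.135 [-1.8, -0.2, -0.8]
q->3.160 [-1.8, -0.1, -0.7]
q->3.185 [-1.9, -0.2, -0.8]
q->3.210 [-1.9, -0.2, -0.6]
q->3.235 [-1.9, -0.2, -0.7]
```

Emit:
arm_command --commands '[[[0.9, 0.1, -1.8], [0, 0, 0], 0], [[0.9, 0.1, -1.8], [0, 0, 0], 0], [[0.8, 0.1, -1.9], [0, 0, 0], 0], [[0.8, 0.0, -1.8], [0, 0, 0], 0], [[0.7, 0.1, -1.9], [0, 0, 0], 0], [[0.7, 0.1, -1.8], [0, 0, 0], 0]]'

```text
t: 14.92
eef_pos: [0.5996, -0.0637, 0.1547]
eef_rot: [0.001, 0.673, 0.74, 0.0]
force: [6.5, -0.5, -8.9]
width: 0.025
gripper_force: 35.0
```

```bash
python3 st.py
```

```text
t 14.925 loc [  75.7 -121.2  173.7] R 79.35653513538679 q 1.6676321516646198 F [ 6.5 -0.5 -8.9] tang(+lowering) 10.451251239921818 rad 3.45692121869116 w 0.02498597885491284 34.96839143335819
```

Emit:
arm_command --commands '[[[0.6, 0.0, -1.9], [0, 0, 0], 0], [[0.6, 0.1, -1.9], [0, 0, 0], 0], [[0.6, 0.0, -2.0], [0, 0, 0], 0], [[0.5, 0.1, -1.9], [0, 0, 0], 0], [[0.4, 0.0, -2.0], [0, 0, 0], 0], [[0.4, 0.1, -1.9], [0, 0, 0], 0]]'

```text
t: 15.68
eef_pos: [0.6024, -0.0634, 0.1428]
eef_rot: [0.0, 0.673, 0.74, -0.0]
force: [6.6, -1.3, -11.0]
width: 0.0253
gripper_force: 35.0
```

```bash
python3 st.py
```

```text
t 15.675 loc [  78.5 -121.2  161.8] R 79.3799975620772 q 1.8216057298052903 F [  6.6  -1.3 -11. ] tang(+lowering) 11.876280393985096 rad 4.697755400139078 w 0.02525544872743644 34.96450167149305
```

Emit:
arm_command --commands '[[[0.5, 0.0, -2.0], [0, 0, 0], 0], [[0.5, 0.0, -2.0], [0, 0, 0], 0], [[0.5, 0.1, -2.0], [0, 0, 0], 0], [[0.3, 0.1, -1.9], [0, 0, 0], 0], [[0.2, 0.0, -2.0], [0, 0, 0], 0], [[0.1, 0.0, -2.0], [0, 0, 0], 0]]'

```text
t: 16.42
eef_pos: [0.6033, -0.0633, 0.1317]
eef_rot: [-0.001, 0.673, 0.74, -0.001]
force: [2.1, -0.3, -11.0]
width: 0.0253
gripper_force: 35.0
```

```bash
python3 st.py
```

```text
t 16.425 loc [  79.4 -121.2  150.7] R 79.41487061434019 q 1.9626092712665288 F [  2.1  -0.3 -11. ] tang(+lowering) 11.011718581034758 rad 1.9789504885938283 w 0.02527413769838303 34.960618894547224
```

Emit:
arm_command --commands '[[[0.1, 0.0, -2.0], [0, 0, 0], 0], [[0.0, 0.0, -2.0], [0, 0, 0], 0], [[0.0, 0.0, -2.0], [0, 0, 0], 0], [[-0.1, 0.0, -2.0], [0, 0, 0], 0], [[-0.1, 0.0, -2.0], [0, 0, 0], 0], [[-0.2, -0.1, -2.0], [0, 0, 0], 0]]'

```text
t: 17.18
eef_pos: [0.6027, -0.0634, 0.1205]
eef_rot: [-0.001, 0.673, 0.74, -0.001]
force: [-5.9, 1.9, -6.7]
width: 0.0252
gripper_force: 35.0
```

```bash
python3 st.py
```

```text
t 17.175 loc [  78.9 -121.2  139.5] R 79.58110563662107 q 2.103588225247666 F [-5.9  1.9 -6.7] tang(+lowering) 7.364473792998507 rad -4.728447986648467 w 0.025152525030603324 34.97804548591375
```

Emit:
arm_command --commands '[[[-0.5, 0.0, -2.0], [0, 0, 0], 0], [[-0.6, -0.1, -2.0], [0, 0, 0], 0], [[-0.6, 0.0, -1.9], [0, 0, 0], 0], [[0, 0, 0], [0, 0, 0], 0]]'

```text
t: 17.68
eef_pos: [0.6019, -0.0635, 0.1153]
eef_rot: [-0.0, 0.673, 0.74, 0.0]
force: [-6.2, 1.7, -4.7]
width: 0.0253
gripper_force: 35.0
```

```bash
python3 st.py
```

```text
t 17.675 loc [  78.1 -121.2  134.3] R 79.6300764409176 q 2.169559096833834 F [-6.2  1.7 -4.7] tang(+lowering) 5.758458284212745 rad -4.962490398665856 w 0.0252652327668878 34.98770110309124
```

Emit:
arm_command --commands '[[[-0.8, 0.0, -1.5], [0, 0, 0], 0], [[-0.8, -0.1, -1.5], [0, 0, 0], 0], [[-0.6, 0.0, -1.0], [0, 0, 0], 0], [[0, 0, 0], [0, 0, 0], 0]]'

```text
t: 18.18
eef_pos: [0.6011, -0.0636, 0.1114]
eef_rot: [0.001, 0.673, 0.74, 0.001]
force: [-1.2, 2.3, -2.5]
width: 0.025
gripper_force: 35.0
```

```bash
python3 st.py
```

```text
t 18.175 loc [  77.2 -121.3  130.4] R 79.65353896962722 q 2.2192930618403315 F [-1.2  2.3 -2.5] tang(+lowering) 2.6516293768960346 rad -0.3800950826637952 w 0.025020477596457525 34.99602288007736
```

Emit:
arm_command --commands '[[[-0.4, 0.0, -1.5], [0, 0, 0], 0], [[-0.3, 0.0, -1.0], [0, 0, 0], 0], [[0, 0, 0], [0, 0, 0], 0], [[0, 0, 0], [0, 0, 0], 0]]'

```text
t: 18.68
eef_pos: [0.6003, -0.0637, 0.1086]
eef_rot: [0.001, 0.673, 0.74, 0.001]
force: [2.9, 3.3, -2.5]
width: 0.0253
gripper_force: 35.0
```

```bash
python3 st.py
```

```text
t 18.675 loc [  76.4 -121.3  127.6] R 79.60342767849379 q 2.2555097779199462 F [ 2.9  3.3 -2.5] tang(+lowering) 1.521382588682222 rad 3.7591615319508516 w 0.025308701715663712 34.99801201745868
```

Emit:
arm_command --commands '[[[0.3, 0.0, -1.0], [0, 0, 0], 0], [[0.2, 0.0, -0.8], [0, 0, 0], 0], [[0, 0, 0], [0, 0, 0], 0], [[0, 0, 0], [0, 0, 0], 0]]'

```text
t: 19.18
eef_pos: [0.5996, -0.0637, 0.1064]
eef_rot: [-0.0, 0.673, 0.74, -0.0]
force: [-0.0, 3.2, -0.2]
width: 0.0251
gripper_force: 35.0
```

```bash
python3 st.py
```

```text
t 19.175 loc [  75.7 -121.3  125.4] R 79.59987386176137 q 2.2846898115327066 F [-0.   3.2 -0.2] tang(+lowering) 0.12194862975854041 rad 0.34509878305858643 w 0.02507855648016106 35.00549387186766
```

Emit:
arm_command --commands '[[[0, 0, 0], [0, 0, 0], 0.4], [[0, 0, 0], [0, 0, 0], 0.6], [[0, 0, 0], [0, 0, 0], 0.8], [[0, 0, 0], [0, 0, 0], 0.8], [[0, 0, 15], [0, 0, 0], 0.8], [[0, 0, 30], [0, 0, 0], 0.8], [[0, 0, 40], [0, 0, 0], 0.8], [[0, 0, 45], [0, 0, 0], 0.8], [[0, 0, 45], [0, 0, 0], 0], [[0, 0, 45], [0, 0, 0], 0]]'

```text
t: 20.42
eef_pos: [0.5997, -0.0641, 0.3294]
eef_rot: [0.001, 0.673, 0.74, 0.001]
force: [1.1, -0.5, 0.3]
width: 0.0566
gripper_force: 0.0
```

Emit:
arm_command --commands '[[[10, 10, 5], [0, 0, 0], 0], [[20, 30, 0], [0, 0, 0], 0], [[25, 35, 0], [0, 0, 0], 0], [[17, 23, 0], [0, 0, 0], 0], [[0, 0, 0], [0, 0, 0], 0], [[0, 0, -10], [0, 0, 0], 0], [[0, 0, -25], [0, 0, 0], 0], [[0, 0, -25], [0, 0, 0], 0], [[0, 0, -20], [0, 0, 0], 0], [[0, 0, 0], [0, 0, 0], 0]]'

```text
t: 21.68
eef_pos: [0.6705, 0.0335, 0.2496]
eef_rot: [-0.001, 0.673, 0.739, -0.001]
force: [0.0, 0.5, 0.4]
width: 0.0002
gripper_force: 0.0
```

```bash
python3 ball.py s5
```

```text
[284 177  16  19 163] [ 86. -47. 236.] [150. -18. 300.] [120. -37. 256.]
tcp local 156.14971850625489 -30.94496770047304 251.2097190575867 [-0.12471204  0.53022211  0.57703931] 21.725
```

View pics/s5.png

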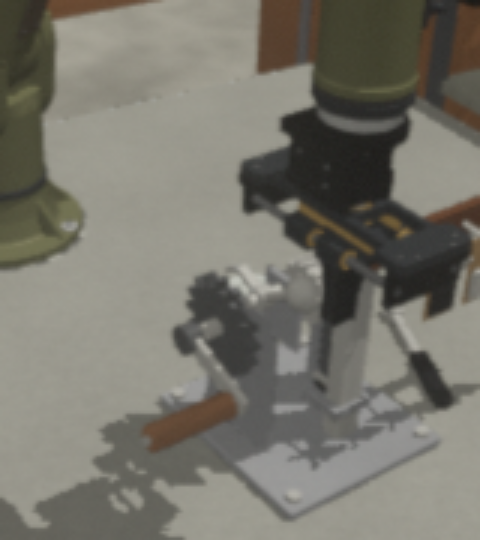

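The ball rests at crop (300,293), with the shut fingers standing on its +x side. Now I push it back.

Emit:
arm_command --commands '[[[-4, 0, -4], [0, 0, 0], 0], [[-4, -0.5, 0], [0, 0, 0], 0], [[-3, -0.5, 0], [0, 0, 0], 0], [[-3, 0, 0], [0, 0, 0], 0], [[-4, -0.5, 0], [0, 0, 0], 0], [[-5, -0.5, 0], [0, 0, 0], 0], [[-5, -0.5, 0], [0, 0, 0], 0], [[-5, -0.5, 0], [0, 0, 0], 0], [[-5, -0.5, 0], [0, 0, 0], 0], [[-5, -0.5, 0], [0, 0, 0], 0]]'

```text
t: 22.98
eef_pos: [0.6422, 0.0316, 0.2571]
eef_rot: [0.013, 0.672, 0.74, 0.014]
force: [26.9, 3.2, 19.0]
width: 0.0003
gripper_force: 15.7
```

Emit:
arm_command --commands '[[[-5, -0.5, 2], [0, 0, 0], 0], [[-5, -0.5, 2], [0, 0, 0], 0], [[-5, -0.5, 2], [0, 0, 0], 0], [[-5, -0.5, 2], [0, 0, 0], 0], [[-5, -0.5, 0], [0, 0, 0], 0], [[-4, 0, 0], [0, 0, 0], 0], [[-3, -0.5, 0], [0, 0, 0], 0], [[0, 0, 0], [0, 0, 0], 0], [[0, 0, 0], [0, 0, 0], 0]]'

```text
t: 24.1
eef_pos: [0.5964, 0.0271, 0.2558]
eef_rot: [-0.0, 0.673, 0.74, 0.0]
force: [0.4, 0.3, -0.0]
width: 0.0007
gripper_force: 0.1
```

```bash
python3 ball.py s6
```

```text
[273 162  19  21 289] [ 45. -46. 235.] [100. -21. 313.] [ 84. -40. 282.]
tcp local 80.19062569937687 -30.40165636203123 254.56571102086457 [ 0.31525554 -0.16177202 -0.92508906] 24.15
```

Emit:
arm_command --commands '[[[-3, 0, 0], [0, 0, 0], 0], [[0, 0, 0], [0, 0, 0], 0], [[12, 1, 0], [0, 0, 0], 0], [[20, 2, 10], [0, 0, 0], 0], [[20, 2, 30], [0, 0, 0], 0], [[20, 2, 40], [0, 0, 0], 0], [[20, -30, 40], [0, 0, 0], 0], [[20, -50, 20], [0, 0, 0], 0], [[0, -50, 0], [0, 0, 0], 0], [[0, -20, 0], [0, 0, 0], 0]]'

```text
t: 25.4
eef_pos: [0.7058, -0.1204, 0.3946]
eef_rot: [0.0, 0.675, 0.738, -0.001]
force: [0.3, 1.3, -0.4]
width: 0.0007
gripper_force: 0.0
```

```bash
python3 ball.py s7; python3 -c "
from h import *
im,d,W=pts('top');cv2.imwrite('pics/top7.png',im)"
```

```text
[264 160  13  21 153] [ 12. -47. 235.] [ 46. -16. 283.] [ 29. -33. 268.]
tcp local 175.6061500186264 -189.05632258753198 394.4873195755768 [-1.30996365 -1.8064634  -0.43972774] 25.45
```

View pics/s7.png

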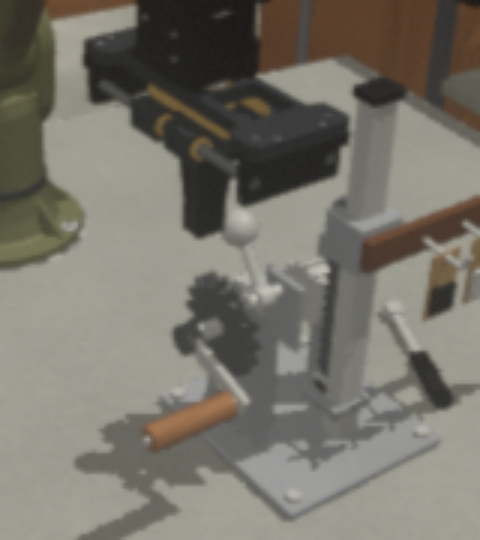

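The ball is back leaning to -x, at crop (240,228), the rail is down and the crank is unchanged. I'll compare the ball with its start pose to get the pawl angle, and check that nothing is still moving.

Run:
```python
from h import *
y=np.array([-.0924,.9957]);x=np.array([.9957,.0924]);O=np.array([.513,.050])
def loc(W): return np.stack([(W[...,:2]-O)@x,(W[...,:2]-O)@y,W[...,2]],-1)*1000
def ball(L):
    m=(abs(L[...,1]+30)<22)&(L[...,2]>251)&(L[...,0]>-60)&(L[...,0]<150)&(L[...,2]<300);P=L[m]
    from scipy.optimize import least_squares
    s=least_squares(lambda c:np.linalg.norm(P-c,axis=1)-17,[20,-30,265],loss="soft_l1").x
    return np.round(s,1),"ang",np.arctan2(s[0]-55,s[2]-212),len(P)
def handle(im,L):
    h=cv2.cvtColor(im,cv2.COLOR_BGR2HSV)
    m=(h[...,0]<18)&(h[...,1]>110)&(L[...,1]<-75)&(L[...,1]>-170)&(abs(L[...,0])<110)&(L[...,2]>60);return np.round(L[m].mean(0),1)
for n in("scene","top"):
    f=np.load(n+".npz");print(n,"start",ball(loc(f["W"])))
    for _ in range(2): im,d,W=pts(n);L=loc(W);print(n,"now",ball(L),handle(im,L))
```

```text
scene start (array([ 18.6, -28.5, 264.9]), 'ang', np.float64(-0.6029988599481519), 128)
scene now (array([ 18.7, -28.5, 265.3]), 'ang', np.float64(-0.5982241356813417), 119) [  83.3 -124.1  134.9]
scene now (array([ 18.6, -28.3, 265.4]), 'ang', np.float64(-0.5978952669820156), 114) [  83.2 -123.9  134.8]
top start (array([ 15.6, -30.3, 263.7]), 'ang', np.float64(-0.6509435892307225), 135)
top now (array([ 16.2, -30.3, 264.4]), 'ang', np.float64(-0.6370346849237473), 133) [nan nan nan]
top now (array([ 16.1, -29.8, 264.3]), 'ang', np.float64(-0.6397236846353125), 133) [nan nan nan]<stdin>:11: RuntimeWarning: Mean of empty slice.
  ret = um.true_divide(
```

```bash
python3 -c "
from station import r
print(r.hand_in())"
```

```text
the job is handed in; nothing more can be done
None
```

The rail is down on its stop, the tumbler is thrown back with the pawl in the wheel (within about 0.01 rad of its starting angle), the arm is clear of everything, and the job was handed in at about 26 s; pushing the tumbler back peaked at about 33 N at the fingertips, well above the 1 to 2 N it should need.

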